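Set out the rinse pot and shut the drawer

TASK

Set the bench up for painting: take the square clay pot, stored mouth-down beside a round cup in the open drawer, and stand it mouth-up on the square plywood work board, wholly on the board. Push the drawer gently home, with the round cup still mouth-down in it, and leave the other things on the bench where they are.

Things in the scene. Friction and masses are not known exactly. Their poses are not given: they have to be found in the camera images.
- pot: square terracotta pot, 60 x 60 mm outside, 72 mm tall, straight flat sides, walls 4 mm, base 5 mm, 0.17 to 0.33 kg. Origin: centre of its open mouth. Its z axis runs from the mouth to the closed base (outside at z = 72 mm): up at the start (mouth-down), down at the end; x, y square to its sides. It can lie on any side. Starts in the drawer, left or right of the round cup.
- round_cup: round terracotta cup, stored mouth-down in the drawer: mouth 68 mm across (at the bottom), base 54 mm across (on top), 78 mm tall. Origin: centre of its mouth, z up towards its base. It stays in the drawer.
- board: square plywood work board fixed flat on the bench, 170 x 170 x 6 mm. Origin: centre of its underside, on the bench top; x and y along its edges; its top is 6 mm above the bench.
- cabinet: low wooden bench cabinet, fixed: 320 mm deep (x), 340 mm wide (y), 128 mm tall; a tray and tins stand on its top, fixed, 100 mm and more behind its front, up to 55 mm higher. Origin: middle of the lower edge of its front face, on the bench; x points into the cabinet. The drawer slides out of it along the cabinet's -x.
- drawer (a joint): how far the cabinet's drawer is out, m: 0 is fully home, 0.20 to 0.24 at the start, stop at 0.25. It slides with about 2 N.
- drawer_handle (a point): middle of the drawer's steel bar handle (bar 11 mm thick, 110 mm long along the cabinet's y, its axis 35 mm in front of the drawer's wooden front, 89 mm above the bench). The front is 14 mm thick, 336 mm wide and its top edge is 112 mm above the bench.
- drawer_in (a point): front middle of the drawer's inner floor, at the foot of the front's inner face, 20 mm above the bench, axes as the cabinet's. The inner space reaches 284 mm back (+x) from it and 148 mm to each side; side and back walls rise 40 mm above the floor, the front 92 mm.
- jar: closed glass jar, 68 mm across, 80 mm tall, beyond the board. Origin: centre of its underside.
- bottle: white plastic bottle, 58 mm across, 160 mm tall, to the right of the board. Origin: centre of its underside.
- tin: steel tin, 72 mm across, 70 mm tall, standing between the board and the cabinet. Origin: centre of its underside.
- block: pale wooden block 70 x 50 x 35 mm (x, y, z), near the board. Origin: centre of its underside.
- brush: paint brush 180 mm long lying along its x, about 25 mm high, on the robot's side of the board. Origin: under its middle.
- mug: terracotta mug, 80 mm across, 90 mm tall, handle at its +y, to the left of the drawer. Origin: centre of its underside.
- disc: flat wooden disc, 120 mm across, 14 mm thick, lying on the bench at the left. Origin: centre of its underside.

How it is judged:
By the outcome, as a careful person would: the job done as asked, in the order asked, and still so for the second after the job is handed in, with the robot touching nothing.
It also fails if it takes over 72 s, if anything falls off the work surface, if the arm or the gripper's body presses on something with over 40 N, if the wrist force passes 120 N, or if a joint passes its speed limit or range.

ROBOT

A 7-joint arm with a two-finger parallel gripper is mounted at the origin on the work surface. World frame = base frame: x ahead of the robot, y to its left, z up, the work surface at z = 0. Lengths are in m, angles in rad, forces in N, time in s.
With the tool pointing down it reaches from about 0.4 to 0.875 m from the base axis. Payload 19.3 kg.
Tool frame: the origin (TCP) lies between the finger pads; the fingertips stand 17 mm ahead of it and the grasp point (between the pads) lies 2 mm behind it; z points along the fingers, y is the line along which they close (so a half turn about z gives the same grasp; the last joint's range is limited). The gripper opens to 85 mm and grips with 20 to 120 N. Pads are 22 mm wide; open, the fingers measure 114 mm over their backs; the gripper's body (76 mm by 85 mm) begins 54 mm behind the grasp point. The pads swing forward as they close: fully open they stand 13 mm farther back than shut.
Start: joints at [-1.291, 0.521, -0.036, 1.599, 0.021, 1.021, -0.113], TCP at [0.214, 0.587, 0.248] pointing down, gripper open.
Joint ranges: [-2.91, 2.91], [-0.3, 2.13], [-1.5, 1.42], [0.17, 2.43], [-1.26, 4.41], [0.16, 1.93], [-2.52, 2.52]. Speed limits (rad/s): [1.89, 1.89, 2.39, 2.39, 3.01, 3.01, 3.01].

INTERFACE

Orientations are given as [roll, pitch, yaw] about the fixed x, y, z axes, in that order (R = Rz(yaw) Ry(pitch) Rx(roll)).
In Python, from workcell import bot gives the robot as it stands.
- The arm moves only by the shell command python3 -m inch 'ROWS' [FORCE]. ROWS is JSON, a list of rows, each a list of 7 numbers: the shift along the tool's x, y, z in units of 200 mm (1.0 is 200 mm), then the turn, a rotation vector about the tool's x, y, z in units of 90 degrees (1.0 is 90 degrees), then the opening, from 0 (shut) to 1 (fully open). In form: [[x, y, z, rx, ry, rz, grip], ...]. A call has 1 to 20 rows; each row is the pose to reach, as a shift and turn from the pose commanded when the call began, along the tool's axes at that moment; what a row does not reach only later rows make up. A row lasts 1/8 s, in which the tool goes at most 62.5 mm and 10.7 degrees, less where a joint would pass 70% of its speed; a pose out of reach is approached as far as the arm can. A call with a number of a shift or a turn outside -1 to 1 is refused whole. A call with a gripper value outside its range is refused whole. The fingers move at their own pace and stop on an object; FORCE is the grip in N (left out, the last holds). Time passes only in rows, so rows that repeat a pose let the fingers close. It gives the time, the measured TCP pose, the force, the opening and the grip force at its end, in the units of the state.
- bot.observe(): the state, without advancing time (a new reading comes with each control period).
- bot.grab_frame(name): name is "side" or "top"; returns a dict with "img" (384x512x3 uint8, red, green, blue), "z_map" (384x512 float32, m along the optical axis (not along the pixel's ray), 0 where there is no reading), "vfov" (degrees; the focal length in pixels is half the picture's height over the tangent of half this angle, whatever the lens; pixels are square), "cx", "cy" (the principal point, pixels), "rvec" (rotation vector, rad) and "tvec" (3), from world to camera coordinates, as OpenCV has them. Camera axes: x right, y down, z forward; pixel columns grow to the right and rows downward; lengths in m; the calibration is good to about 2 mm. A picture is of the moment at which its call begins.
- bot.job_done(): hands the job in; it is judged then, once.
The state is a dict: "clock": time; "qpos": joint angles; "qd": joint speeds; "joint_efforts": joint torques, N m; "position": TCP position; "tool_rot": TCP orientation; "force": force on the tool from outside, world axes, zero at the start; "moment": the same for the moment, N m; "grip_width": finger opening in m; "finger_force": force on a finger pad.
Only numpy, scipy, OpenCV 4.12 (cv2) and the standard library are available. Lean on these libraries where they do the work, as an engineer would, in place of code of your own. Each camera call takes 0.05 s, during which the arm holds its last target. There are 200 camera calls.

## Working session

There is one attempt and no reset: what is moved stays moved. The work goes in short steps, Python scripts to look and compute and a shell command to move; the robot and the scene stay as the last step left them, time stands still between calls to the robot, and variables do not carry over. Pictures are saved under pics/ and viewed, at most 10 in all, crops included, and the job is handed in when it is done.

```bash
mkdir -p pics; cat > h.py <<'E'
import numpy as np,cv2
from workcell import bot
def grab(n,fn=None):
    f=bot.grab_frame(n)
    if fn: cv2.imwrite('pics/'+fn,f['img'][...,::-1])
    f['f']=f['img'].shape[0]/2/np.tan(np.radians(f['vfov'])/2)
    f['R']=cv2.Rodrigues(np.array(f['rvec'],float))[0]; f['t']=np.array(f['tvec'],float).reshape(3)
    return f
def cloud(f):
    z=f['z_map'].astype(float); v,u=np.indices(z.shape)
    c=np.stack([(u-f['cx'])*z/f['f'],(v-f['cy'])*z/f['f'],z],-1)
    p=(c-f['t'])@f['R']; p[z<=0]=np.nan
    return p
def ray(f,u,v,h):
    d=f['R'].T@np.array([(u-f['cx'])/f['f'],(v-f['cy'])/f['f'],1]); o=-f['R'].T@f['t']
    return o+d*(h-o[2])/d[2]
E
python3 - <<'E'
from h import *
print(bot.observe())
for n in('top','side'):
    f=grab(n,n+'0.png'); print(n,f['vfov'],f['cx'],f['cy'],-f['R'].T@f['t'],f['R'].round(3).tolist())
    np.save(n+'0.npy',cloud(f))
E
```

```text
{'clock': 0.0, 'qpos': array([-1.29121587,  0.52202472, -0.03633865,  1.60000733,  0.02119674,
        1.02108146, -0.11276946]), 'qd': array([ 0.00227924,  0.00123103, -0.00057753, -0.00060446, -0.00094556,
       -0.00070152,  0.00196664]), 'joint_efforts': array([-5.34121937e-04, -9.27096891e+01,  1.97931133e+00, -3.69948685e+01,
        1.77508785e-02,  7.95084285e-03, -1.14100894e-04]), 'position': array([0.21410011, 0.58684814, 0.24771916]), 'tool_rot': array([-3.14045893e+00,  7.22153159e-05,  2.79184084e+00]), 'force': array([-0.48452041,  0.57853579, -0.64424574]), 'moment': array([-4.14372062e-02,  6.47680384e-06,  1.80500935e-02]), 'finger_force': 0.0, 'grip_width': 0.0853836547766034}
top 52.61717220694308 258.35401607126556 188.09536892849297 [0.29762677 0.01754148 1.50462682] [[-0.018, -1.0, -0.008], [-0.987, 0.019, -0.157], [0.157, 0.006, -0.988]]
side 47.264078997573655 254.46116770840337 189.88806040921148 [ 0.27681669 -1.02000229  0.92060753] [[0.974, -0.228, -0.007], [-0.146, -0.599, -0.787], [0.176, 0.768, -0.616]]
```

View pics/top0.png

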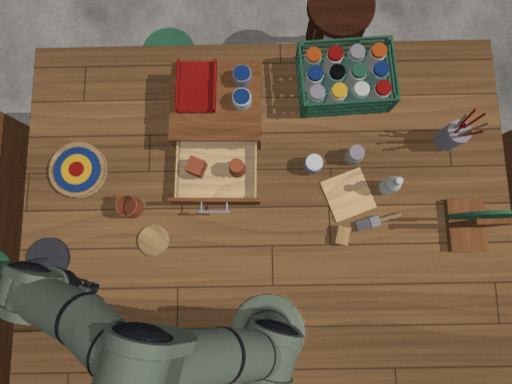

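View pics/side0.png

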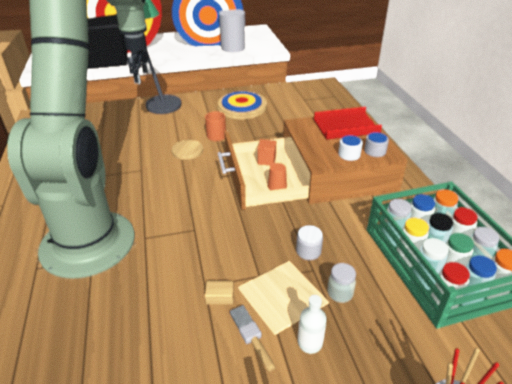

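The top view shows the pot at (196,166), round cup at (237,168), drawer handle at (214,208), board at (348,195), tin (313,163), jar (355,154), bottle (391,185), block (343,235). The side view agrees.

```bash
cat > m.py <<'E'
from h import *
import sys
def rect(f,P,win,lo,hi,h,hsv=None):
    u0,u1,v0,v1=win
    m=np.zeros(P.shape[:2],np.uint8); z=P[...,2]
    m[v0:v1,u0:u1]=((z>lo)&(z<hi))[v0:v1,u0:u1]
    if hsv is not None: m&=(cv2.inRange(cv2.cvtColor(f['img'],cv2.COLOR_RGB2HSV),*map(np.array,hsv))>0).astype(np.uint8)
    c=max(cv2.findContours(m,cv2.RETR_EXTERNAL,cv2.CHAIN_APPROX_NONE)[0],key=cv2.contourArea)[:,0]
    w=np.array([ray(f,u,v,h)[:2] for u,v in c])
    r=cv2.minAreaRect((w*1000).astype(np.float32)); px=[float(np.nanmedian(z[m>0]))*1000,int(m.sum())]
    return np.round(r[0],1),np.round(r[1],1),round(r[2],1),np.round(px,1),m
E
python3 - <<'E'
from m import *
f=grab('top');P=cloud(f)
red=((0,90,60),(14,255,255))
for n,a in dict(pot=((180,212,150,185),.07,.12,.092,red),cup=((222,252,152,185),.085,.12,.098,red),board=((315,382,165,225),-.005,.03,.006,((15,30,190),(30,120,255))),
  handle=((192,235,200,218),.07,.12,.0945),front=((165,265,190,206),.10,.125,.112),cab=((160,270,90,146),.115,.14,.128),
  tin=((300,328,150,178),.05,.09,.07),jar=((342,370,142,168),.06,.1,.08),bottle=((378,408,172,200),.05,.2,.16),block=((330,355,222,248),.02,.05,.035),mug=((110,146,190,220),.06,.11,.09)).items():
    r=rect(f,P,*a); print(n,*r[:4])
z=f['z_map']
print('floor z',P[175:195,180:250:10,2].round(3)[::8])
for n,p in(('pot',(196,166)),('cup',(237,168)),('board',(348,195))): print(n,P[p[1],p[0]],f['img'][p[1],p[0]])
cv2.imwrite('pics/crop.png',cv2.resize(f['img'][120:250,110:410,::-1],(780,338),interpolation=cv2.INTER_CUBIC))
E
```

```text
pot [611.1 260.4] [65.  62.2] 67.0 [ 92.1 283. ]
cup [607.2 106.7] [51.9 56.8] 89.3 [ 98. 179.]
board [ 505.5 -321.9] [163.9 165.4] 19.9 [   5.8 1284. ]
handle [456.5 192.7] [154.1  47.7] 88.9 [ 96.5 266. ]
front [478.2 190.4] [333.4  14.6] 88.9 [112.1 397. ]
cab [790.5 183.1] [338.3 200.6] 88.8 [ 128.6 3880. ]
tin [ 617.3 -182.6] [68.2 69.5] 88.9 [ 69.1 277. ]
jar [ 652.2 -346.1] [58.3 60.4] 42.0 [ 79.2 210. ]
bottle [ 516.6 -444.9] [54.2 80.4] 25.2 [109. 283.]
block [ 344.8 -285.2] [52.8 69.9] 77.6 [ 34.5 260. ]
mug [466.8 513.6] [98.6 77.5] 88.9 [ 82.2 207. ]
floor z [[0.018 0.02  0.07  0.02  0.02  0.02  0.05 ]
 [0.02  0.021 0.02  0.02  0.027 0.017 0.021]
 [0.019 0.022 0.027 0.023 0.017 0.019 0.018]]
pot [0.60843553 0.25520788 0.09660777] [160 101  75]
cup [0.59863369 0.10334512 0.09308017] [164 103  73]
board [ 0.50140078 -0.32191478  0.00714316] [203 180 147]
```

View pics/crop.png

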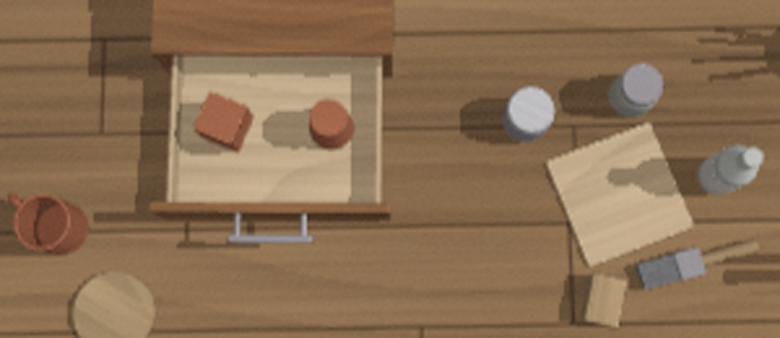

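The crop shows the pot's top face (corners about (208,93), (252,108), (238,150), (195,130) in the crop), turned about 23°, and a clear bench area between drawer and board. Next: refine the pot, bottle and drawer measurements, and write a helper that converts a target pose into row units.

```bash
cat >> h.py <<'E'
from scipy.spatial.transform import Rotation as Ro
def pose(h,tilt):
    """tool z leans 'tilt' deg from straight down towards azimuth h; closing axis y at h-90"""
    c=np.radians(h-90); y=np.array([np.cos(c),np.sin(c),0]); z=np.array([0,0,-1.]); x=np.cross(y,z)
    return Ro.from_rotvec(np.radians(tilt)*y)*Ro.from_matrix(np.c_[x,y,z])
def rows(targets,p=None,R=None):
    """targets: (grasp point xyz, h, tilt) -> rows in tool units from the present pose"""
    s=bot.observe()
    if p is None: p=np.array(s['position']); R=Ro.from_euler('xyz',s['tool_rot'])
    for g,h,t in targets:
        T=pose(h,t); tcp=np.array(g)+T.as_matrix()[:,2]*.002
        print(((R.inv().apply(tcp-p))/.2).round(3).tolist(),((R.inv()*T).as_rotvec()/(np.pi/2)).round(3).tolist())
E
python3 - <<'E'
from m import *
red=((0,90,60),(14,255,255))
for n,wp,wc in(('top',(180,212,150,185),(222,252,152,185)),('side',(250,285,135,170),(262,295,155,195))):
    f=grab(n);P=cloud(f)
    for w,lo,hi,h in((wp,.086,.1,.092),(wc,.092,.105,.098)):
        r=rect(f,P,w,lo,hi,h,red); print(n,*r[:4]); 
        m=r[4]>0; print('  mean of depth points',P[m].mean(0).round(4))
    if n=='top':
        print('bottle',rect(f,P,(378,410,170,200),.14,.18,.16)[:4])
        print('bar',rect(f,P,(192,235,206,218),.08,.1,.0945)[:4])
        print('tin',rect(f,P,(300,328,150,178),.06,.08,.07)[:4])
rows([((.611,.26,.2),67,0),((.611,.26,.2),67,-22.5)])
E
```

```text
top [612.6 261.4] [62.1 60. ] 66.8 [ 92.7 255. ]
  mean of depth points [0.6122 0.2615 0.0925]
top [607.2 106.8] [52.1 50.4] 62.0 [ 98.7 158. ]
  mean of depth points [0.6074 0.107  0.0987]
bottle (array([ 528.5, -468.3]), array([28.5, 24.9]), 88.9, array([158.9,  57. ]))
bar (array([445.4, 188.5]), array([116.8,  25.6]), 88.9, array([ 93.4, 118. ]))
tin (array([ 619.3, -184.4]), array([64.2, 65.9]), 87.9, array([ 69.9, 250. ]))
side [614.4 253.8] [75.7 60. ] 68.8 [ 93.3 240. ]
  mean of depth points [0.6133 0.2183 0.0935]
side [609.1  99.5] [56.3 52.3] 76.2 [ 98.5 141. ]
  mean of depth points [0.6097 0.0996 0.0983]
[-2.424, -0.856, 0.251] [-0.0, 0.0, 1.033]
[-2.424, -0.86, 0.25] [0.202, -0.192, 1.018]
```

```bash
python3 -m inch '[[-0.3,-0.1,0,0,0,0.1,1],[-0.6,-0.2,0,0,0,0.2,1],[-0.9,-0.3,0,0,0,0.3,1],[-1,-0.35,0,0,0,0.4,1],[-1,-0.35,0,0,0,0.45,1]]'; python3 - <<'E'
from h import *
print(bot.observe()['qpos'].round(2)); rows([((.6125,.26,.2),67,0),((.6125,.26,.2),67,-22.5)])
E
```

```text
clock: 0.88
position: [0.38, 0.4509, 0.2484]
tool_rot: [3.141, 0.001, 2.077]
force: [0.3, 1.4, 0.2]
grip_width: 0.0855
finger_force: 0.0
[-1.09  0.47  0.17  1.7  -0.09  0.98 -0.38]
[-1.398, 0.553, 0.253] [0.0, 0.0, 0.578]
[-1.401, 0.55, 0.252] [0.114, -0.232, 0.57]
```

```bash
python3 -m inch '[[-0.25,0.1,0.05,0,0,0.1,1],[-0.5,0.2,0.1,0,0,0.2,1],[-0.75,0.3,0.15,0,0,0.3,1],[-1,0.4,0.2,0,0,0.4,1],[-1,0.4,0.2,0,0,0.5,1],[-1,0.4,0.2,0,0,0.578,1],[-1,0.4,0.2,0,0,0.578,1]]'; python3 - <<'E'
from h import *
print(bot.observe()['qpos'].round(2)); rows([((.6125,.26,.17),67,-22.5),((.6125,.26,.073),67,-22.5)])
E
```

```text
clock: 1.75
position: [0.546, 0.3181, 0.2081]
tool_rot: [3.142, 0.001, 1.178]
force: [-0.2, 0.6, -0.3]
grip_width: 0.0854
finger_force: 0.0
[-0.89  0.61  0.41  1.64 -0.28  0.95 -0.78]
[-0.145, 0.418, 0.2] [0.001, -0.25, 0.005]
[-0.145, 0.418, 0.685] [0.001, -0.25, 0.005]
```

```bash
python3 -m inch '[[-0.05,0.2,0.1,0,-0.08,0,1],[-0.145,0.418,0.2,0,-0.16,0,1],[-0.145,0.418,0.2,0,-0.25,0,1],[-0.145,0.418,0.2,0,-0.25,0,1]]'; python3 - <<'E'
from h import *
grab('top','t1.png'); f=grab('side','s1.png')
a=cv2.imread('pics/t1.png')[120:240,130:290]; b=cv2.imread('pics/s1.png')[80:200,190:350]
cv2.imwrite('pics/v1.png',cv2.resize(np.hstack([a,b]),(800,300),interpolation=cv2.INTER_CUBIC))
print(bot.observe()['qpos'].round(2)); rows([((.6125,.26,.073),67,-22.5)])
E
```

```text
clock: 2.25
position: [0.6118, 0.2607, 0.1661]
tool_rot: [-3.139, 0.395, 1.183]
force: [-0.3, 0.5, -0.9]
grip_width: 0.0854
finger_force: 0.0
[-0.84  0.9   0.49  1.3  -0.13  1.32 -0.8 ]
[0.185, 0.001, 0.448] [0.002, -0.001, 0.006]
```

View pics/v1.png

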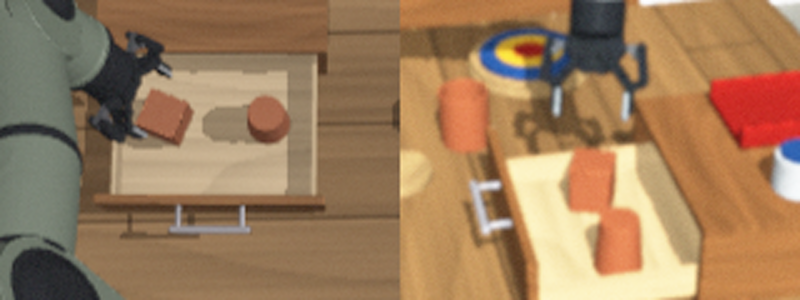

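The fingers hover astride the pot at the right yaw, left-leaning as planned, and the cup is well clear. Descend and grip.

```bash
python3 -m inch '[[0.045,0,0.11,0,0,0,1],[0.09,0,0.22,0,0,0,1],[0.125,0,0.3,0,0,0,1],[0.155,0,0.375,0,0,0,1],[0.185,0,0.448,0,0,0,1],[0.185,0,0.448,0,0,0,1]]' 40; python3 -m inch '[[0,0,0,0,0,0,0.6],[0,0,0,0,0,0,0.5],[0,0,0,0,0,0,0.4],[0,0,0,0,0,0,0.4],[0,0,0,0,0,0,0.4]]' 40
```

```text
clock: 3.1
position: [0.6116, 0.2588, 0.0701]
tool_rot: [-3.141, 0.394, 1.177]
force: [0.3, 0.2, 0.3]
grip_width: 0.0852
finger_force: 0.0
clock: 3.72
position: [0.6126, 0.2593, 0.0722]
tool_rot: [3.141, 0.392, 1.177]
force: [-0.1, 0.6, 6.3]
grip_width: 0.0596
finger_force: 44.0
```

```bash
python3 -m inch '[[-0.04,0,-0.1,0,0,0,0.4],[-0.09,0,-0.22,0,0,0,0.4],[-0.15,0,-0.36,0,0,0,0.4],[-0.21,0,-0.5,0,0,0,0.4],[-0.26,0,-0.62,0,0,0,0.4],[-0.29,0,-0.7,0,0,0,0.4],[-0.29,0,-0.7,0,0,0,0.4]]'; python3 - <<'E'
from h import *
print(bot.observe()['qpos'].round(2)); rows([((.57,.1,.25),30,0),((.5,-.08,.25),0,0),((.5,-.08,.25),0,67.5)])
E
```

```text
clock: 4.6
position: [0.6125, 0.2593, 0.2242]
tool_rot: [3.141, 0.391, 1.177]
force: [-0.4, 0.7, -2.3]
grip_width: 0.0599
finger_force: 44.1
[-0.85  0.84  0.51  1.26 -0.11  1.41 -0.79]
[-0.8, 0.11, 0.201] [0.082, 0.24, 0.41]
[-1.693, 0.132, 0.569] [0.147, 0.219, 0.739]
[-1.692, 0.14, 0.562] [-0.315, 0.871, 0.76]
```

```bash
python3 -m inch '[[-0.13,0.02,0.03,0.014,0.04,0.07,0.4],[-0.26,0.04,0.066,0.027,0.08,0.137,0.4],[-0.4,0.055,0.1,0.041,0.12,0.205,0.4],[-0.53,0.073,0.134,0.055,0.16,0.273,0.4],[-0.66,0.09,0.167,0.068,0.2,0.34,0.4],[-0.8,0.11,0.2,0.082,0.24,0.41,0.4],[-0.8,0.11,0.2,0.082,0.24,0.41,0.4]]'; python3 - <<'E'
from h import *
print(bot.observe()['qpos'].round(2)); rows([((.5,-.08,.2),0,0),((.5,-.08,.2),0,22.5),((.5,-.08,.2),0,67.5)])
E
```

```text
clock: 5.48
position: [0.5689, 0.0969, 0.2473]
tool_rot: [-3.141, 0.002, 0.518]
force: [0.2, 0.5, -1.5]
grip_width: 0.0596
finger_force: 44.3
[-0.7   0.52  0.63  1.75 -0.36  0.99 -0.99]
[-0.737, 0.597, 0.248] [0.0, 0.001, 0.33]
[-0.734, 0.599, 0.247] [-0.065, 0.245, 0.326]
[-0.729, 0.602, 0.242] [-0.194, 0.733, 0.291]
```

```bash
python3 -m inch '[[-0.12,0.1,0.04,-0.01,0.04,0.055,0.4],[-0.245,0.2,0.08,-0.02,0.08,0.11,0.4],[-0.37,0.3,0.12,-0.03,0.12,0.165,0.4],[-0.49,0.4,0.165,-0.045,0.165,0.22,0.4],[-0.61,0.5,0.2,-0.055,0.205,0.27,0.4],[-0.734,0.599,0.247,-0.065,0.245,0.326,0.4],[-0.734,0.599,0.247,-0.065,0.245,0.326,0.4]]'; python3 - <<'E'
from h import *
print(bot.observe()['qpos'].round(2)); rows([((.5,-.08,.2),0,45),((.5,-.08,.2),0,67.5)])
E
```

```text
clock: 6.35
position: [0.5006, -0.0795, 0.1969]
tool_rot: [3.141, -0.39, 0.001]
force: [0.2, 0.2, -2.0]
grip_width: 0.0596
finger_force: 44.5
[-0.35  0.31  0.49  2.27 -0.74  0.27 -0.79]
[0.007, 0.003, -0.006] [0.0, 0.252, 0.0]
[0.01, 0.003, -0.008] [-0.0, 0.502, 0.0]
```

```bash
cat > kin.py <<'E'
from h import *
from scipy.optimize import least_squares
import itertools
def fk(q,k,s):
    d1,L1,L2,L3,o1,o7,a,b,c=k
    R=Ro.identity();p=np.zeros(3)
    def mv(v):
        nonlocal p; p=p+R.apply(v)
    ax='zyzyzyz'; off=[o1,0,0,0,0,0,o7]
    tr=[(0,0,d1),(0,0,0),(a,0,L1),(b,0,0),(0,0,L2),(c,0,0),(0,0,L3)]
    for i in range(7):
        if i==0: mv(tr[0])
        R=R*Ro.from_euler(ax[i],s[i]*q[i]+off[i])
        if i>0: mv(tr[i])
    return p,R
LO=np.array([-2.91,-.3,-1.5,.17,-1.26,.16,-2.52]);HI=np.array([2.91,2.13,1.42,2.43,4.41,1.93,2.52])
E
cat > fit.py <<'E'
from kin import *
o=bot.observe()
D=[([-1.29121587,.52202472,-.03633865,1.60000733,.02119674,1.02108146,-.11276946],[.2141,.58685,.24772],[-3.14046,0,2.79184]),
([-1.09,.47,.17,1.7,-.09,.98,-.38],[.38,.4509,.2484],[3.141,.001,2.077]),
([-.89,.61,.41,1.64,-.28,.95,-.78],[.546,.3181,.2081],[3.142,.001,1.178]),
([-.84,.9,.49,1.3,-.13,1.32,-.8],[.6118,.2607,.1661],[-3.139,.395,1.183]),
([-.85,.84,.51,1.26,-.11,1.41,-.79],[.6125,.2593,.2242],[3.141,.391,1.177]),
([-.7,.52,.63,1.75,-.36,.99,-.99],[.5689,.0969,.2473],[-3.141,.002,.518]),
(o['qpos'],o['position'],o['tool_rot'])]
best=None
for s1,s3,s5,s7 in itertools.product((1,-1),repeat=4):
    s=[s1,1,s3,1,s5,1,s7]
    def res(k):
        r=[]
        for q,p,e in D:
            P,R=fk(q,k,s); r+=list((P-p)*5)+list((R.inv()*Ro.from_euler('xyz',e)).as_rotvec())
        return r
    for o1 in(-2.8,-1.57,-.5,.5,1.57,2.8):
      for o7 in(0,1.57,3.1,-1.57):
        x=least_squares(res,[.33,.45,.45,.25,o1,o7,0,0,0],max_nfev=60)
        if best is None or x.cost<best[0]: best=(x.cost,x.x,s)
print(best[0],best[1].round(4),best[2]); np.save('k.npy',np.r_[best[1],best[2]])
for q,p,e in D: print((fk(q,best[1],best[2])[0]-p).round(3))
E
python3 fit.py
```

```text
0.005313373845496677 [ 0.3103  0.526   0.4246  0.3123 -0.0933  1.4796 -0.0222 -0.0171 -0.0151] [-1, 1, -1, 1, -1, 1, -1]
[0.001 0.004 0.01 ]
[-0.001  0.004  0.006]
[ 0.001 -0.    -0.   ]
[-0.002 -0.003 -0.005]
[-0.003 -0.001 -0.003]
[ 0.     0.    -0.004]
[-0.003  0.002 -0.004]
```

```bash
cat > ik.py <<'E'
from kin import *
kk=np.load('k.npy');K=kk[:9];S=kk[9:]
def ik(g,h,t,seeds,w=0.02):
    T=pose(h,t);tcp=np.array(g)+T.as_matrix()[:,2]*.002;best=None
    for s in seeds:
        def res(q):
            P,R=fk(q,K,S);return np.r_[(P-tcp)*5,(R.inv()*T).as_rotvec(),w*.1*(q-s)]
        x=least_squares(res,np.clip(s,LO+.06,HI-.06),bounds=(LO+.05,HI-.05),max_nfev=80)
        P,R=fk(x.x,K,S);e=np.linalg.norm(P-tcp)*5+(R.inv()*T).magnitude()
        if best is None or e<best[0]: best=(e,x.x)
    return best
E
cat > t.py <<'E'
from ik import *
q0=bot.observe()['qpos']
seeds=[q0,np.array([0,.6,0,1.6,0,1,-.8]),np.array([.5,.6,0,1.6,0,1,0]),np.array([0,.6,0,1.8,1.5,1,-1.5])]
for name,P,zl in(('bench',(.5,-.08),.03),('bench2',(.62,-.05),.03),('board',(.505,-.31),.055)):
  for h in(-120,-90,-60,-30,0,30,60,90):
    out=[]
    for t in(-22.5,-45,22.5,45,55,67.5):
        e,q=ik((*P,zl),h,t,seeds); out.append(round(e,2))
    print(name,h,out)
E
timeout 500 python3 t.py
```

```text
bench -120 [np.float64(0.0), np.float64(0.0), np.float64(0.0), np.float64(0.0), np.float64(0.0), np.float64(0.0)]
bench -90 [np.float64(0.0), np.float64(0.0), np.float64(0.0), np.float64(0.08), np.float64(0.2), np.float64(0.34)]
bench -60 [np.float64(0.0), np.float64(0.0), np.float64(0.02), np.float64(0.14), np.float64(0.14), np.float64(0.08)]
bench -30 [np.float64(0.0), np.float64(0.0), np.float64(0.19), np.float64(0.56), np.float64(0.65), np.float64(0.63)]
bench 0 [np.float64(0.0), np.float64(0.0), np.float64(0.23), np.float64(0.42), np.float64(0.45), np.float64(0.43)]
bench 30 [np.float64(0.0), np.float64(0.0), np.float64(0.0), np.float64(0.0), np.float64(0.0), np.float64(0.0)]
bench 60 [np.float64(0.0), np.float64(0.0), np.float64(0.0), np.float64(0.0), np.float64(0.0), np.float64(0.0)]
bench 90 [np.float64(0.0), np.float64(0.0), np.float64(0.0), np.float64(0.0), np.float64(0.0), np.float64(0.0)]
bench2 -120 [np.float64(0.0), np.float64(0.0), np.float64(0.0), np.float64(0.0), np.float64(0.0), np.float64(0.0)]
bench2 -90 [np.float64(0.0), np.float64(0.0), np.float64(0.0), np.float
[... 939 characters left out ...]
), np.float64(0.0)]
board -60 [np.float64(0.0), np.float64(0.0), np.float64(0.02), np.float64(0.35), np.float64(0.45), np.float64(0.47)]
board -30 [np.float64(0.0), np.float64(0.0), np.float64(0.09), np.float64(0.56), np.float64(0.45), np.float64(0.38)]
board 0 [np.float64(0.0), np.float64(0.0), np.float64(0.0), np.float64(0.0), np.float64(0.0), np.float64(0.0)]
board 30 [np.float64(0.0), np.float64(0.0), np.float64(0.0), np.float64(0.0), np.float64(0.0), np.float64(0.0)]
board 60 [np.float64(0.0), np.float64(0.0), np.float64(0.0), np.float64(0.0), np.float64(0.0), np.float64(0.0)]
board 90 [np.float64(0.0), np.float64(0.0), np.float64(0.0), np.float64(0.0), np.float64(0.0), np.float64(0.0)]
```

```bash
python3 - <<'E'
from h import *
rows([((.49,-.09,.2),20,10),((.48,-.1,.2),40,0),((.47,-.11,.2),60,0)])
E
```

```text
[-0.045, 0.052, -0.025] [0.062, -0.136, -0.214]
[-0.093, 0.103, -0.044] [0.087, -0.238, -0.438]
[-0.14, 0.153, -0.063] [0.13, -0.225, -0.658]
```

```bash
python3 -m inch '[[-0.02,0.026,-0.012,0.031,-0.068,-0.107,0.4],[-0.045,0.052,-0.025,0.062,-0.136,-0.214,0.4],[-0.07,0.08,-0.035,0.075,-0.19,-0.325,0.4],[-0.093,0.103,-0.044,0.087,-0.238,-0.438,0.4],[-0.115,0.13,-0.053,0.11,-0.23,-0.55,0.4],[-0.14,0.153,-0.063,0.13,-0.225,-0.658,0.4],[-0.14,0.153,-0.063,0.13,-0.225,-0.658,0.4]]'; python3 - <<'E'
from h import *
print(bot.observe()['qpos'].round(2)); rows([((.47,-.11,.2),60,30),((.47,-.11,.2),60,67.5)])
E
```

```text
clock: 7.22
position: [0.4723, -0.1076, 0.1988]
tool_rot: [3.14, 0.001, 1.054]
force: [0.1, 0.1, -3.1]
grip_width: 0.0594
finger_force: 44.4
[-0.24  0.4   0.44  2.03 -0.24  0.76 -0.17]
[-0.011, -0.004, 0.002] [-0.0, 0.334, 0.005]
[-0.007, -0.004, -0.002] [-0.002, 0.75, 0.004]
```

```bash
python3 -m inch '[[0,0,0,0,0.1,0,0.4],[-0.01,0,0,0,0.2,0,0.4],[-0.01,0,0,0,0.3,0,0.4],[-0.01,0,0,0,0.4,0,0.4],[-0.01,0,0,0,0.5,0,0.4],[-0.01,0,0,0,0.6,0,0.4],[-0.01,0,0,0,0.7,0,0.4],[-0.01,0,0,0,0.75,0,0.4],[-0.01,0,0,0,0.75,0,0.4]]'; python3 - <<'E'
from h import *
print(bot.observe()['qpos'].round(2)); rows([((.47,-.11,.08),60,67.5),((.47,-.11,.034),60,67.5)])
f=grab('side','s2.png'); g=grab('top','t2.png')
P=cloud(g)
a=cv2.imread('pics/t2.png')[100:270,190:420]; b=cv2.imread('pics/s2.png')[120:340,180:400]
cv2.imwrite('pics/v2.png',np.hstack([cv2.resize(a,(406,300)),cv2.resize(b,(300,300))]))
E
```

```text
clock: 8.35
position: [0.4711, -0.1102, 0.1974]
tool_rot: [-3.133, -1.179, 1.042]
force: [0.7, -0.1, -2.2]
grip_width: 0.0593
finger_force: 44.6
[ 0.8   0.73 -0.12  2.09 -1.23  1.19  1.2 ]
[-0.543, -0.003, 0.233] [-0.003, -0.0, -0.001]
[-0.756, -0.003, 0.321] [-0.003, -0.0, -0.001]
```

View pics/v2.png

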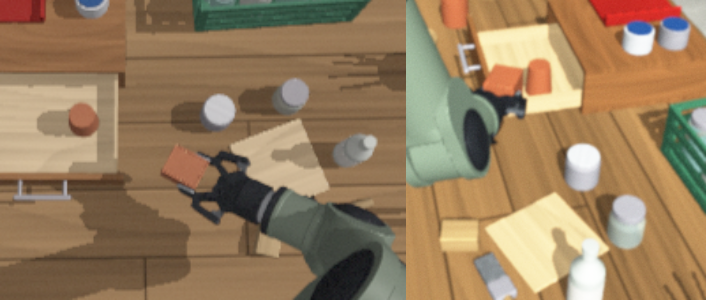

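The pot is held on its side with its mouth pointing left-forward, over clear bench between drawer and board. Lower it.

```bash
python3 -m inch '[[-0.1,0,0.042,0,0,0,0.4],[-0.2,0,0.085,0,0,0,0.4],[-0.3,0,0.128,0,0,0,0.4],[-0.4,0,0.17,0,0,0,0.4],[-0.5,0,0.213,0,0,0,0.4],[-0.57,0,0.243,0,0,0,0.4],[-0.57,0,0.243,0,0,0,0.4]]'; python3 - <<'E'
from h import *
print(bot.observe()['qpos'].round(2)); rows([((.47,-.11,.034),60,67.5)])
E
```

```text
clock: 9.32
position: [0.4722, -0.1084, 0.0748]
tool_rot: [3.138, -1.178, 1.057]
force: [-0.5, -0.4, -2.1]
grip_width: 0.0596
finger_force: 44.6
[ 0.88  0.99 -0.22  2.05 -1.24  1.03  1.39]
[-0.193, -0.006, 0.077] [-0.003, 0.0, 0.002]
```

```bash
python3 -m inch '[[-0.06,0,0.025,0,0,0,0.4],[-0.11,0,0.045,0,0,0,0.4],[-0.15,0,0.062,0,0,0,0.4],[-0.18,0,0.073,0,0,0,0.4],[-0.193,0,0.078,0,0,0,0.4],[-0.193,0,0.078,0,0,0,0.4]]'; python3 - <<'E'
from h import *
print(bot.observe()['qpos'].round(2)); rows([((.47,-.11,.031),60,67.5)])
E
```

```text
clock: 10.07
position: [0.472, -0.109, 0.0334]
tool_rot: [3.136, -1.179, 1.058]
force: [-0.1, 0.2, -1.8]
grip_width: 0.0597
finger_force: 44.6
[ 0.89  1.08 -0.24  2.02 -1.24  1.    1.44]
[-0.014, -0.006, 0.006] [-0.003, -0.0, 0.003]
```

```bash
python3 -m inch '[[-0.014,0,0.006,0,0,0,0.4],[-0.016,0,0.006,0,0,0,0.4],[-0.016,0,0.006,0,0,0,0.75],[-0.016,0,0.006,0,0,0,0.85],[-0.016,0,0.006,0,0,0,1],[-0.016,0,0.006,0,0,0,1]]' 20;  python3 -m inch '[[0,0,-0.1,0,0,0,1],[0,0,-0.25,0,0,0,1],[0,0,-0.4,0,0,0,1],[0.1,0,-0.55,0,0,0,1],[0.3,0,-0.6,0,0,0,1],[0.5,0,-0.6,0,0,0,1],[0.7,0,-0.6,0,0,0,1],[0.8,0,-0.6,0,0,0,1],[0.8,0,-0.6,0,0,0,1]]'
python3 - <<'E'
from h import *
print(bot.observe()['qpos'].round(2)); rows([((.47,-.11,.22),60,45),((.47,-.11,.22),60,0),((.47,-.11,.22),60,-22.5)])
f=grab('side','s3.png'); g=grab('top','t3.png'); np.save('t3.npy',cloud(g))
a=cv2.imread('pics/t3.png')[120:250,210:390]; b=cv2.imread('pics/s3.png')[120:300,180:360]
cv2.imwrite('pics/v3.png',np.hstack([cv2.resize(a,(415,300)),cv2.resize(b,(300,300))]))
E
```

```text
clock: 10.82
position: [0.472, -0.1092, 0.0301]
tool_rot: [3.135, -1.179, 1.059]
force: [-0.4, 0.4, 1.3]
grip_width: 0.0852
finger_force: 0.0
clock: 11.95
position: [0.4467, -0.1527, 0.225]
tool_rot: [3.13, -1.177, 1.064]
force: [-1.3, 0.3, 0.8]
grip_width: 0.0855
finger_force: 0.0
[ 0.93  0.68 -0.16  2.05 -1.1   1.24  1.12]
[0.066, -0.005, 0.244] [-0.001, -0.25, 0.004]
[0.061, -0.005, 0.238] [0.0, -0.75, 0.005]
[0.06, -0.005, 0.234] [0.001, -1.0, 0.005]
```

View pics/v3.png

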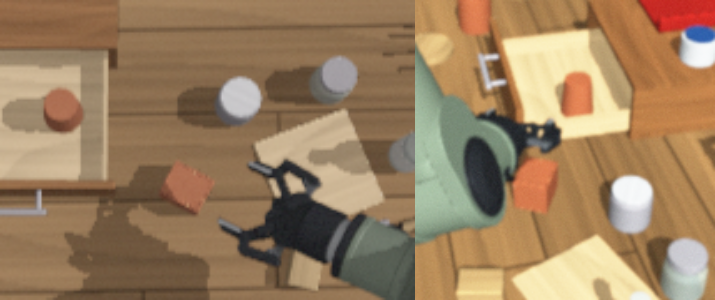

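The pot lies on its side on the bench (crop-left pixel (187,187)), stable, and the gripper is clear of it. Measure it and turn the tool back.

```bash
python3 -m inch '[[0,0,0.03,0,-0.1,0,1],[0,0,0.05,0,-0.2,0,1],[0.02,0,0.08,0,-0.3,0,1],[0.04,0,0.1,0,-0.4,0,1],[0.06,0,0.13,0,-0.5,0,1],[0.06,0,0.16,0,-0.6,0,1],[0.06,0,0.18,0,-0.7,0,1],[0.06,0,0.2,0,-0.8,0,1],[0.06,0,0.23,0,-0.9,0,1],[0.06,0,0.234,0,-1,0,1],[0.06,0,0.234,0,-1,0,1]]'
python3 - <<'E'
from m import *
print(bot.observe()['qpos'].round(2))
im=cv2.imread('pics/t3.png')[...,::-1]; P=np.load('t3.npy'); f=grab('top'); f['img']=im
r=rect(f,P,(270,305,180,222),.05,.07,.06,((0,90,60),(14,255,255))); print(*r[:4],P[r[4]>0].mean(0))
c=r[0]/1000
g=c+.011*np.array([.5,.866])
rows([((*g,.12),60,-22.5),((*g,.033),60,-22.5)])
E
```

```text
clock: 13.42
position: [0.4711, -0.109, 0.2153]
tool_rot: [3.142, 0.397, 1.057]
force: [-0.0, -0.2, 0.2]
grip_width: 0.0853
finger_force: 0.0
[-0.36  0.47  0.34  1.92  0.22  1.   -0.69]
[476.1 -95. ] [71.7 60.9] 61.8 [ 60. 309.] [ 0.47629066 -0.09514082  0.05967946]
[0.309, -0.013, 0.4] [0.002, 0.001, 0.004]
[0.476, -0.014, 0.802] [0.002, 0.001, 0.004]
```

```bash
python3 -m inch '[[0.08,0,0.1,0,0,0,1],[0.16,0,0.2,0,0,0,1],[0.24,0,0.3,0,0,0,1],[0.309,-0.013,0.4,0,0,0.005,1],[0.35,-0.013,0.5,0,0,0.01,1],[0.39,-0.013,0.6,0,0,0.014,1],[0.43,-0.013,0.7,0,0,0.014,1],[0.476,-0.013,0.8,0,0,0.014,1],[0.476,-0.013,0.8,0,0,0.014,1]]'; python3 - <<'E'
from h import *
rows([((.4816,-.0855,.033),61,-22.5)])
E
```

```text
clock: 14.6
position: [0.4809, -0.0878, 0.032]
tool_rot: [3.132, 0.393, 1.026]
force: [-0.1, -0.2, 0.0]
grip_width: 0.0854
finger_force: 0.0
[0.009, -0.003, 0.001] [-0.003, 0.0, -0.023]
```

```bash
python3 -m inch '[[0.009,0,0,0,0,-0.03,1],[0.009,0,0,0,0,-0.03,0.6],[0.009,0,0,0,0,-0.03,0.45],[0.009,0,0,0,0,-0.03,0.4],[0.009,0,0,0,0,-0.03,0.4],[0.009,0,0,0,0,-0.03,0.4]]' 40;  python3 -m inch '[[-0.04,0,-0.1,0,0,0,0.4],[-0.09,0,-0.22,0,0,0,0.4],[-0.15,0,-0.36,0,0,0,0.4],[-0.21,0,-0.5,0,0,0,0.4],[-0.27,0,-0.65,0,0,0,0.4],[-0.34,0,-0.8,0,0,0,0.4],[-0.36,0,-0.85,0,0,0,0.4],[-0.36,0,-0.85,0,0,0,0.4]]'
python3 - <<'E'
from h import *
print(bot.observe()['qpos'].round(2)); rows([((.48,-.2,.22),45,10),((.49,-.31,.22),25,30),((.49,-.31,.22),25,67.5)])
E
```

```text
clock: 15.35
position: [0.4833, -0.0849, 0.0328]
tool_rot: [-3.135, 0.391, 1.078]
force: [0.2, 1.6, 7.4]
grip_width: 0.0594
finger_force: 42.3
clock: 16.35
position: [0.4834, -0.0867, 0.2166]
tool_rot: [-3.134, 0.391, 1.079]
force: [-0.0, 0.4, -2.4]
grip_width: 0.0594
finger_force: 44.8
[-0.37  0.48  0.32  1.89  0.21  1.02 -0.7 ]
[-0.47, 0.255, 0.184] [0.016, 0.358, 0.187]
[-0.895, 0.562, 0.356] [-0.032, 0.563, 0.42]
[-0.894, 0.565, 0.35] [-0.177, 0.963, 0.415]
```

```bash
python3 - <<'E'
from h import *
rows([((.495,-.2,.23),50,0),((.505,-.31,.23),40,22.5)])
E
```

```text
[-0.458, 0.32, 0.125] [0.021, 0.249, 0.129]
[-0.882, 0.626, 0.296] [-0.005, 0.494, 0.247]
```

```bash
python3 -m inch '[[-0.11,0.08,0.03,0.005,0.06,0.03,0.4],[-0.23,0.16,0.06,0.01,0.125,0.065,0.4],[-0.345,0.24,0.095,0.015,0.185,0.095,0.4],[-0.458,0.32,0.125,0.02,0.25,0.13,0.4],[-0.6,0.42,0.18,0.01,0.33,0.17,0.4],[-0.74,0.52,0.24,0,0.41,0.21,0.4],[-0.882,0.626,0.296,-0.005,0.494,0.247,0.4],[-0.882,0.626,0.296,-0.005,0.494,0.247,0.4]]'
python3 - <<'E'
from h import *
print(bot.observe()['qpos'].round(2)); rows([((.505,-.31,.2),40,45),((.505,-.31,.2),40,67.5)])
E
```

```text
clock: 17.35
position: [0.5019, -0.3156, 0.2258]
tool_rot: [-3.139, -0.391, 0.685]
force: [-0.7, 0.2, -2.5]
grip_width: 0.0597
finger_force: 44.7
[ 0.58  0.49  0.11  1.81 -0.59  0.86  0.18]
[-0.018, -0.012, 0.14] [0.003, 0.251, -0.007]
[-0.014, -0.012, 0.138] [0.005, 0.501, -0.007]
```

```bash
python3 -m inch '[[0,0,0.02,0,0.1,0,0.4],[0,0,0.04,0,0.2,0,0.4],[0,-0.01,0.05,0,0.3,0,0.4],[0,-0.01,0.06,0,0.4,0,0.4],[0,-0.01,0.07,0,0.5,0,0.4],[0,-0.01,0.07,0,0.5,0,0.4],[0,-0.01,0.07,0,0.5,0,0.4]]'
python3 - <<'E'
from m import *
print(bot.observe()['qpos'].round(2)); rows([((.505,-.31,.1),40,67.5),((.505,-.31,.06),40,67.5)])
f=grab('side','s4.png'); g=grab('top','t4.png')
a=cv2.imread('pics/t4.png')[100:270,290:430]; b=cv2.imread('pics/s4.png')[180:370,180:370]
cv2.imwrite('pics/v4.png',np.hstack([cv2.resize(a,(330,400)),cv2.resize(b,(400,400))]))
E
```

```text
clock: 18.23
position: [0.5086, -0.3041, 0.2152]
tool_rot: [-3.14, -1.174, 0.698]
force: [0.3, -0.0, -1.8]
grip_width: 0.0596
finger_force: 44.8
[ 1.13  0.77 -0.28  1.87 -1.2   1.1   0.97]
[-0.544, 0.011, 0.202] [-0.001, 0.003, -0.0]
[-0.728, 0.011, 0.28] [-0.001, 0.003, -0.0]
```

View pics/v4.png

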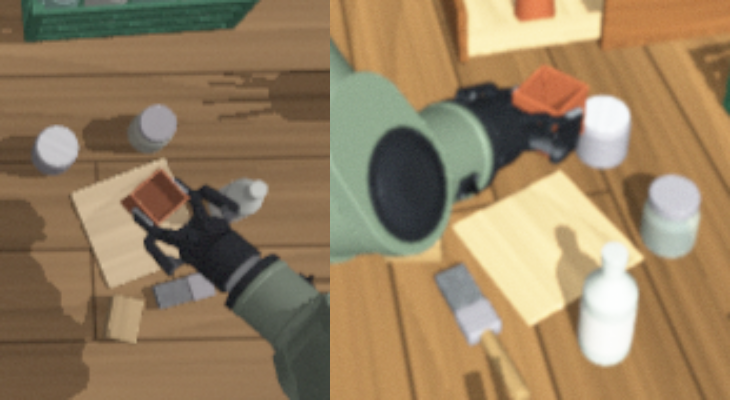

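The pot is mouth-up over the board (top-view crop (157,197)), the bottle and other things are clear. Lower.

```bash
python3 -m inch '[[-0.1,0,0.042,0,0,0,0.4],[-0.2,0,0.08,0,0,0,0.4],[-0.3,0.01,0.12,0,0,0,0.4],[-0.4,0.01,0.155,0,0,0,0.4],[-0.5,0.01,0.19,0,0,0,0.4],[-0.6,0.01,0.23,0,0,0,0.4],[-0.69,0.01,0.264,0,0,0,0.4],[-0.728,0.01,0.28,0,0,0,0.4],[-0.728,0.01,0.28,0,0,0,0.4]]'
python3 - <<'E'
from m import *
print(bot.observe()['qpos'].round(2)); rows([((.505,-.31,.055),40,67.5),((.505,-.31,.052),40,67.5)])
E
```

```text
clock: 19.45
position: [0.5066, -0.3088, 0.0595]
tool_rot: [3.141, -1.177, 0.699]
force: [-0.7, 0.3, -2.1]
grip_width: 0.0595
finger_force: 44.8
[ 1.16  1.06 -0.3   1.82 -1.22  0.99  1.19]
[-0.025, -0.001, 0.009] [-0.0, 0.0, 0.0]
[-0.039, -0.001, 0.015] [-0.0, 0.0, 0.0]
```

```bash
python3 -m inch '[[-0.01,0,0.004,0,0,0,0.4],[-0.02,0,0.008,0,0,0,0.4],[-0.025,0,0.01,0,0,0,0.4],[-0.025,0,0.01,0,0,0,0.4]]';python3 -m inch '[[-0.005,0,0.002,0,0,0,0.4],[-0.008,0,0.003,0,0,0,0.4],[-0.008,0,0.003,0,0,0,0.4]]'
```

```text
clock: 19.95
position: [0.5064, -0.309, 0.0542]
tool_rot: [3.14, -1.178, 0.699]
force: [-0.1, -0.8, -1.7]
grip_width: 0.0597
finger_force: 44.8
clock: 20.32
position: [0.5067, -0.309, 0.0541]
tool_rot: [3.139, -1.181, 0.701]
force: [-6.9, -2.8, 16.1]
grip_width: 0.0597
finger_force: 46.2
```

```bash
python3 -m inch '[[0.004,0,-0.0015,0,0,0,0.4],[0.006,0,-0.002,0,0,0,0.5],[0.006,0,-0.002,0,0,0,0.75],[0.006,0,-0.002,0,0,0,0.9],[0.006,0,-0.002,0,0,0,1],[0.006,0,-0.002,0,0,0,1]]' 20; python3 -m inch '[[0,0,-0.08,0,0,0,1],[0,0,-0.2,0,0,0,1],[0,0,-0.35,0,0,0,1],[0.05,0,-0.5,0,0,0,1],[0.2,0,-0.6,0,0,0,1],[0.4,0,-0.6,0,0,0,1],[0.6,0,-0.6,0,0,0,1],[0.8,0,-0.6,0,0,0,1],[0.8,0,-0.6,0,0,0,1]]'
python3 - <<'E'
from m import *
print(bot.observe()['qpos'].round(2))
rows([((.44,-.3,.25),60,30),((.42,-.2,.25),60,0),((.4,.0,.25),80,0)])
f=grab('side','s5.png'); g=grab('top','t5.png')
a=cv2.imread('pics/t5.png')[100:270,290:430]; b=cv2.imread('pics/s5.png')[180:370,180:370]
cv2.imwrite('pics/v5.png',np.hstack([cv2.resize(a,(330,400)),cv2.resize(b,(400,400))]))
P=cloud(g); print(rect(g,P,(320,385,165,225),.04,.1,.078,((0,60,40),(16,255,255)))[:4])
E
```

```text
clock: 21.08
position: [0.5064, -0.3089, 0.0536]
tool_rot: [3.141, -1.178, 0.699]
force: [-0.2, 0.5, -0.5]
grip_width: 0.0857
finger_force: 0.0
clock: 22.2
position: [0.4682, -0.3414, 0.2505]
tool_rot: [3.129, -1.176, 0.709]
force: [-0.6, -0.3, -0.3]
grip_width: 0.0853
finger_force: 0.0
[ 1.2   0.72 -0.25  1.83 -1.12  1.2   0.9 ]
[0.002, -0.251, 0.031] [0.172, -0.411, -0.147]
[0.095, -0.697, 0.253] [0.133, -0.74, -0.194]
[0.316, -1.527, 0.774] [0.263, -0.716, -0.389]
(array([ 502.9, -303.5]), array([60. , 68.4]), 39.6, array([ 72.3, 147. ]))
```

View pics/v5.png

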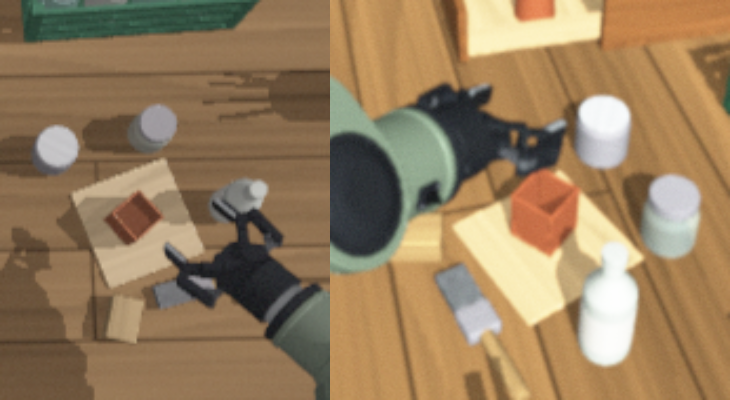

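The pot stands mouth-up around (502,-303) mm, well inside the board; the other items are untouched. Now to the drawer.

```bash
python3 -m inch '[[0,-0.08,0.01,0.04,-0.1,-0.04,1],[0,-0.16,0.02,0.085,-0.2,-0.07,1],[0,-0.25,0.03,0.13,-0.3,-0.11,1],[0,-0.33,0.07,0.17,-0.41,-0.147,1],[0.03,-0.43,0.13,0.16,-0.5,-0.16,0.6],[0.06,-0.53,0.18,0.15,-0.6,-0.17,0.3],[0.095,-0.65,0.23,0.14,-0.68,-0.18,0],[0.095,-0.697,0.253,0.133,-0.74,-0.194,0],[0.095,-0.697,0.253,0.133,-0.74,-0.194,0],[0.095,-0.697,0.253,0.133,-0.74,-0.194,0]]'
python3 - <<'E'
from m import *
print(bot.observe()['qpos'].round(2))
rows([((.42,-.02,.22),75,0),((.39,.19,.22),90,0)])
E
```

```text
clock: 23.55
position: [0.4197, -0.2002, 0.2451]
tool_rot: [-3.137, -0.003, 1.045]
force: [-0.4, -0.1, 0.6]
grip_width: 0.0001
finger_force: 0.0
[ 0.28  0.27  0.05  2.01 -0.02  0.86 -0.18]
[0.78, -0.45, 0.14] [-0.003, -0.003, -0.168]
[1.613, -1.107, 0.146] [-0.002, -0.003, -0.335]
```

```bash
python3 -m inch '[[0.2,-0.11,0.03,0,0,-0.04,0],[0.4,-0.22,0.07,0,0,-0.08,0],[0.6,-0.34,0.11,0,0,-0.12,0],[0.78,-0.45,0.14,0,0,-0.168,0],[0.9,-0.6,0.14,0,0,-0.2,0],[0.95,-0.7,0.14,0,0,-0.24,0],[0.95,-0.7,0.14,0,0,-0.24,0]]'
python3 - <<'E'
from m import *
print(bot.observe()['qpos'].round(2))
rows([((.39,.19,.2),90,0),((.39,.19,.09),90,0)])
f=grab('top');P=cloud(f);hm=P[...,2]
w=(slice(200,218),slice(192,235)); m=(hm[w]>.075)&(hm[w]<.105); q=P[w][m]
for a,b in((.15,.17),(.17,.19),(.19,.21),(.21,.23)):
    s=q[(q[:,1]>a)&(q[:,1]<b)]; print(len(s),np.percentile(s[:,0],[5,25,50,75,95]).round(3),s[:,2].mean().round(3))
print(q[:,1].min(),q[:,1].max(), rect(f,P,(165,265,190,206),.10,.125,.112)[:3])
E
```

```text
clock: 24.42
position: [0.3937, 0.0351, 0.2186]
tool_rot: [-3.139, -0.004, 1.425]
force: [1.0, 0.2, 0.4]
grip_width: 0.0
finger_force: 0.0
[-0.09  0.21 -0.17  2.19  0.04  0.75 -0.43]
[0.763, -0.131, 0.106] [-0.001, -0.003, -0.093]
[0.76, -0.129, 0.656] [-0.001, -0.003, -0.093]
22 [0.432 0.436 0.439 0.472 0.473] 0.096
24 [0.433 0.435 0.438 0.448 0.473] 0.094
20 [0.433 0.436 0.439 0.448 0.473] 0.094
24 [0.433 0.436 0.439 0.449 0.473] 0.094
0.1369128197895337 0.26955607136295506 (array([479.2, 246.4]), array([221.3,  14.6]), 88.9)
```

```bash
python3 -m inch '[[0.2,-0.03,0.03,0,0,-0.03,0],[0.4,-0.07,0.06,0,0,-0.06,0],[0.6,-0.1,0.08,0,0,-0.09,0],[0.763,-0.13,0.106,0,0,-0.093,0],[0.763,-0.13,0.25,0,0,-0.093,0],[0.763,-0.13,0.4,0,0,-0.093,0],[0.763,-0.13,0.53,0,0,-0.093,0],[0.763,-0.13,0.64,0,0,-0.093,0],[0.763,-0.13,0.65,0,0,-0.093,0],[0.763,-0.13,0.65,0,0,-0.093,0]]'
python3 - <<'E'
from m import *
print(bot.observe()['qpos'].round(2))
rows([((.41,.19,.09),90,0),((.6,.187,.09),90,0)])
E
```

```text
clock: 25.72
position: [0.3912, 0.1903, 0.0897]
tool_rot: [-3.141, -0.004, 1.568]
force: [-0.3, -0.0, 0.6]
grip_width: -0.0
finger_force: 0.0
[-0.43  0.51 -0.2   2.2   0.22  0.45 -0.81]
[-0.001, 0.094, 0.009] [-0.001, -0.003, -0.002]
[-0.014, 1.044, 0.008] [-0.001, -0.003, -0.002]
```

```bash
python3 -m inch '[[0,0.02,0,0,0,0,0],[0,0.04,0,0,0,0,0],[0,0.06,0,0,0,0,0],[0,0.08,0,0,0,0,0],[0,0.095,0,0,0,0,0],[0,0.11,0,0,0,0,0],[0,0.125,0,0,0,0,0],[0,0.14,0,0,0,0,0],[0,0.155,0,0,0,0,0],[0,0.175,0,0,0,0,0],[0,0.195,0,0,0,0,0],[0,0.22,0,0,0,0,0],[0,0.245,0,0,0,0,0],[0,0.27,0,0,0,0,0],[0,0.3,0,0,0,0,0],[0,0.33,0,0,0,0,0],[0,0.36,0,0,0,0,0],[0,0.39,0,0,0,0,0],[0,0.42,0,0,0,0,0],[0,0.45,0,0,0,0,0]]'; python3 - <<'E'
from m import *
f=grab('top','t6.png');P=cloud(f)
r=rect(f,P,(222,252,140,180),.092,.105,.098,((0,90,60),(14,255,255)));print('cup',*r[:4])
fr=P[185:206,170:255]; m=(fr[...,2]>.106)&(fr[...,2]<.118)&(fr[...,1]<.15); print('front x',np.percentile(fr[m][:,0],[5,50,95]).round(3) if m.any() else None)
print(bot.observe()['qpos'].round(2))
E
```

```text
clock: 28.22
position: [0.481, 0.1907, 0.0892]
tool_rot: [-3.14, -0.004, 1.57]
force: [-2.2, -0.1, 0.0]
grip_width: 0.0004
finger_force: 0.8
cup [667.2 105.2] [54.  50.5] 43.3 [ 98. 161.]
front x [0.53  0.531 0.533]
[-0.33  0.6  -0.21  1.99  0.22  0.57 -0.69]
```

Drawer slides at ~2 N, cup riding with it. Keep on, slowly.

```bash
python3 -m inch '[[0,0.025,0,0,0,0,0],[0,0.05,0,0,0,0,0],[0,0.08,0,0,0,0,0],[0,0.11,0,0,0,0,0],[0,0.14,0,0,0,0,0],[0,0.17,0,0,0,0,0],[0,0.2,0,0,0,0,0],[0,0.23,0,0,0,0,0],[0,0.26,0,0,0,0,0],[0,0.29,0,0,0,0,0],[0,0.32,0,0,0,0,0],[0,0.35,0,0,0,0,0],[0,0.38,0,0,0,0,0],[0,0.41,0,0,0,0,0],[0,0.44,0,0,0,0,0],[0,0.47,0,0,0,0,0],[0,0.5,0,0,0,0,0],[0,0.53,0,0,0,0,0],[0,0.56,0,0,0,0,0],[0,0.58,0,0,0,0,0]]'; python3 - <<'E'
from m import *
f=grab('top','t7.png');P=cloud(f)
fr=P[140:206,170:262]; m=(fr[...,2]>.106)&(fr[...,2]<.118)&(fr[...,1]<.15); print('front x',np.percentile(fr[m][:,0],[5,50,95]).round(3) if m.any() else None)
E
```

```text
clock: 30.78
position: [0.597, 0.1905, 0.089]
tool_rot: [-3.14, -0.004, 1.57]
force: [-1.3, -0.3, 0.4]
grip_width: 0.0002
finger_force: 0.8
front x [0.646 0.653 0.659]
```

```bash
python3 -m inch '[[0,0.02,0,0,0,0,0],[0,0.04,0,0,0,0,0],[0,0.06,0,0,0,0,0],[0,0.08,0,0,0,0,0],[0,0.1,0,0,0,0,0],[0,0.12,0,0,0,0,0],[0,0.13,0,0,0,0,0],[0,0.14,0,0,0,0,0],[0,0.14,0,0,0,0,0]]'; python3 -m inch '[[0,0.007,0,0,0,0,0],[0,0.014,0,0,0,0,0],[0,0.021,0,0,0,0,0],[0,0.028,0,0,0,0,0],[0,0.035,0,0,0,0,0],[0,0.035,0,0,0,0,0]]'
```

```text
clock: 31.95
position: [0.6248, 0.1906, 0.089]
tool_rot: [-3.141, -0.005, 1.57]
force: [-0.4, 0.5, 0.7]
grip_width: 0.0001
finger_force: 0.0
clock: 32.7
position: [0.6301, 0.1906, 0.0889]
tool_rot: [-3.137, -0.004, 1.57]
force: [-14.4, -1.7, 8.9]
grip_width: -0.0001
finger_force: 6.9
```

Force rose to 14 N at the expected home position. Back off and look.

```bash
python3 -m inch '[[0,-0.04,0,0,0,0,0],[0,-0.12,0,0,0,0,0],[0,-0.25,0,0,0,0,0],[0,-0.4,0,0,0,0,0],[0,-0.55,-0.1,0,0,0,0],[0,-0.7,-0.3,0,0,0,0],[0,-0.8,-0.5,0,0,0,0],[0,-0.8,-0.7,0,0,0,0],[0,-0.8,-0.75,0,0,0,0],[0,-0.8,-0.75,0,0,0,0]]'; python3 - <<'E'
from m import *
f=grab('top','t8.png');P=cloud(f); grab('side','s8.png')
red=((0,60,40),(16,255,255))
fr=P[130:206,170:262]; m=(fr[...,2]>.106)&(fr[...,2]<.118); print('front x',np.percentile(fr[m][:,0],[5,50,95]).round(3))
print('cab',rect(f,P,(160,270,90,160),.115,.14,.128)[:3])
for n,a in dict(pot=((315,382,165,225),.05,.1,.078,red),tin=((300,328,150,178),.06,.08,.07),jar=((342,370,142,168),.06,.1,.08),bottle=((378,410,170,200),.14,.18,.16),block=((330,355,222,248),.02,.05,.035),board=((315,382,165,225),-.005,.03,.006,((15,30,190),(30,120,255)))).items(): print(n,*rect(f,P,*a)[:3])
a=cv2.imread('pics/t8.png')[80:270,100:420]; b=cv2.imread('pics/s8.png')[80:380,160:420]
cv2.imwrite('pics/v8.png',np.hstack([cv2.resize(a,(505,300)),b]))
E
```

```text
clock: 33.95
position: [0.472, 0.19, 0.2394]
tool_rot: [-3.142, -0.005, 1.569]
force: [0.3, 0.1, -0.2]
grip_width: -0.0
finger_force: 0.0
front x [0.679 0.688 0.697]
cab (array([784.9, 183.4]), array([338.3, 212.4]), 88.8)
pot [ 503.3 -304. ] [59.6 66.9] 38.2
tin [ 619.4 -184.3] [64.1 65.8] 87.5
jar [ 651.7 -345.7] [58.8 61.9] 30.4
bottle [ 528.5 -468.3] [28.5 24.9] 88.9
block [ 344.9 -285.5] [51.3 70. ] 76.6
board [ 457.8 -339.1] [ 69.  165.6] 19.8
```

View pics/v8.png

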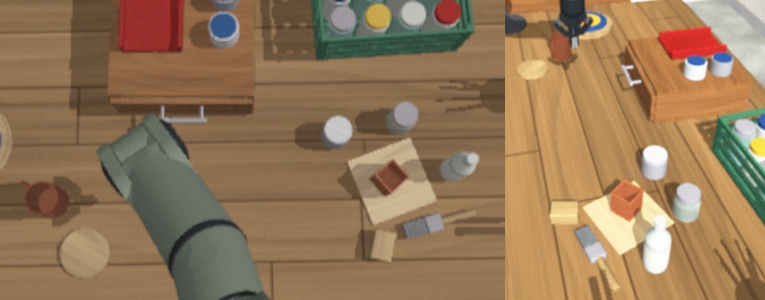

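The drawer is home against the cabinet, the pot stands mouth-up inside the board, and the other items haven't moved. The arm is clear.

```bash
python3 -c "
from workcell import bot
print(bot.job_done())"
```

```text
the job is handed in; nothing more can be done
None
```

The job is handed in: the pot stands mouth-up, wholly on the board, and the drawer is gently home; the round cup was upright when last seen mid-push but is now out of camera view, and the bench items I re-measured are where they were.

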